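Unlock the knife block and ready the honing steel

TASK

Throw the keeper lever on the side of the knife block away from you, out of the locked notch and into line with the open notch (the one marked by a round stud; do not overshoot it), then draw the honing steel out of its slanted slot. Turn it upright with its tip straight down and finish while still holding it like that in the gripper, still and raised clear of the middle of the chopping board by 5 cm or more, touching nothing else. Leave the lever in the open notch, and the knives and everything else where they are.

Things in the scene. Friction and masses are not known exactly. Their poses are not given: they have to be found in the camera images.
- block: Slanted wooden knife block, fixed, on a dark 165 x 160 mm foot. Origin: centre of the foot's underside; z up, x away from its slotted front (robot's side), y left seen from the robot. Slots slant 40 degrees from vertical: handles rise towards -x of the block, direction (-0.643, 0, 0.766). In y stand the steel (+45 mm, by the lever), wide knife (-30), small knife (-62).
- steel_socket (a point): Mouth of the honing steel's slot in the block's slanted face: 15 mm (in the plane of the slant) x 16 mm (along block y), 147 mm deep along the slant. The steel's 12 mm rod lies against the lower wall of the slot. In block axes at (-50, +45, 138) mm.
- lever (a joint): Keeper lever on the block's +y cheek, hinged along block y (rad). 0 = locked notch: leans 15 degrees towards the robot, its cross pin over the steel's guard bars the way. 0.96 = open notch (round stud): leans 40 degrees away, pin clear. Stiff: it stays where it is left, about 2 to 4 N at the grip moves it. It can be pushed past the open notch, to a stop at 1.2. Starts at 0 to 0.08.
- lever_grip (a point): Middle of the lever's black round grip bar: 14 mm diameter, 50 mm long, level along block y, sticking out sideways from the arm; 95 mm from the hinge line. The arm (10 mm round) lies 25 mm to -y of this point. Locked: at (-48, +119, 213) mm in block axes; open: at (38, +119, 194) mm.
- lever_pivot (a point): Point on the lever's hinge line, level with the middle of the grip bar in block y; at (-23, +119, 122) mm in block axes.
- steel: Honing steel, loose, 0.18 to 0.29 kg: round rod 12 mm thick, 140 mm long; round guard 44 mm across, 5 mm thick; black flat-sided handle 22 mm (its y) x 26 mm (its x) x 108 mm. Origin: centre of the guard's underside, on the axis; z along the axis to the butt: handle z = 5 to 113 mm, rod z = 0 to -140. Starts seated in the block, y along the block's y, z up the slant.
- steel_handle (a point): Point on the handle's axis 75 mm above the guard's underside (38 mm from the butt): a good place to grip, across the 22 mm flats (steel y). There is about 55 mm free between this handle and the wide knife's.
- steel_tip (a point): Tip of the steel's rod, on its axis, 140 mm below the guard.
- board: Wooden chopping board lying on the worktop, fixed, 260 mm (its x) x 180 mm (its y), 18 mm thick. Origin: centre of its underside.
- knife_wide: Wide kitchen knife standing in the block beside the steel: black riveted flat handle 17 x 26 x 105 mm, no round guard. Origin at the block's face. Leave alone.
- knife_small: Small knife in the block, handle 17 x 26 x 85 mm, farthest from the lever. Origin at the block's face. Leave alone.
- mug: White mug, 76 mm across, 88 mm high, at the left. Origin: centre of underside. Leave alone.
- tumbler: Glass tumbler, 68 mm across, 100 mm high, at the right. Origin: centre of underside. Leave alone.
- spatula: Spatula lying flat at the left, beyond the mug, about along x. Leave alone.
- shaker: Glass shaker with a steel cap, 42 mm across, 85 mm high, at the far middle. Origin: centre of underside. Leave alone.
- bowl: White bowl, 120 mm across, 50 mm high, at the right beyond the tumbler. Origin: centre of underside. Leave alone.

How it is judged:
By the outcome, as a careful person would: the job done as asked, in the order asked, and still so for the second after the job is handed in, while the arm keeps its last pose, push and grip.
It also fails if it takes over 56 s, if anything falls off the work surface, if the arm or the gripper's body presses on something with over 40 N, if the wrist force passes 120 N, or if a joint passes its speed limit or range.

ROBOT

A 6-joint arm with a two-finger parallel gripper is mounted at the origin on the work surface. World frame = base frame: x ahead of the robot, y to its left, z up, the work surface at z = 0. Lengths are in m, angles in rad, forces in N, time in s.
With the tool pointing down it reaches from about 0.375 to 0.925 m from the base axis. Payload 5.7 kg.
Tool frame: the origin (TCP) lies midway between the tips of the shut fingers; the grasp point (between the pads) lies 19 mm behind it; z points along the fingers, y is the line along which they close (so a half turn about z gives the same grasp; the last joint's range is limited). The gripper opens to 88 mm and grips with 3 to 60 N. Pads are 20 mm wide; open, the fingers measure 115 mm over their backs; the gripper's body (75 mm by 178 mm) begins 61 mm behind the grasp point.
Start: joints at [1.102, 0.359, 1.51, -0, 1.272, -0.115], TCP at [0.208, 0.563, 0.223] pointing down, gripper open.
Joint ranges: [-2.97, 2.97], [-1.01, 2.36], [0.21, 2.38], [-0.96, 4.11], [0.2, 2.71], [-2.98, 2.98]. Speed limits (rad/s): [2.39, 2.39, 3.14, 3.14, 3.14, 3.14].

INTERFACE

Orientations are given as a unit quaternion [x, y, z, w].
In Python, from plant import r gives the robot as it stands. Calls block until the motion is done:
- r.reach(position, orientation): joint-space move of the TCP to a pose.
- r.move_linear(position, frame=None, max_speed=0.15, force_limit=None): straight line of the TCP; frame=None keeps the orientation; max_speed is the mean speed in m/s. With force_limit (N) it stops when the force on the tool has changed by that much, and returns True; else False.
- r.move_j(angles): joint-space move.
- r.command_gripper(opening, squeeze=None): opening from 0.0 (shut) to 1.0 (fully open); squeeze is the grip in N (None keeps the last); returns when the fingers have stopped.
- r.dwell(seconds).
- r.solve_ik(position, orientation): joint angles nearest the present ones, or None.
- r.read_state(): the state.
- r.read_camera(name): name is "scene" or "top" or "wrist"; returns a dict with "image" (400x640x3 uint8, red, green, blue), "range_z" (400x640 float32, m along the optical axis (not along the pixel's ray), 0 where there is no reading), "fx", "fy", "cx", "cy" (pixels), "k1" (the pictures are not rectified: a ray, as slopes to the right and down, at radius r is drawn at 1 + k1 r^2 times it, then the intrinsics apply), "pose" (4x4, takes a point from camera to world coordinates). Camera axes: x right, y down, z forward; pixel columns grow to the right and rows downward; lengths in m; the calibration is good to about 2 mm. A picture is of the moment at which its call begins.
A pose or a line that the arm cannot do raises r.PlanningError and nothing moves.
- r.close_job(): hands the job in; it is judged then, once.
The state is a dict: "time_s": time; "joints": joint angles; "joint_vel": joint speeds; "joint_efforts": joint torques, N m; "position": TCP position; "eef_rot": TCP orientation; "force": force on the tool from outside, world axes, zero at the start; "moment": the same for the moment, N m; "width": opening from 0.0 (shut) to 1.0 (fully open); "gripper_force": force on a finger pad.
Only numpy, scipy, OpenCV 4.12 (cv2) and the standard library are available. Lean on these libraries where they do the work, as an engineer would, in place of code of your own. Each camera call takes 0.05 s, during which the arm holds its last target. There are 200 camera calls.

## Working session

There is one attempt and no reset: what is moved stays moved. The work goes in short steps, each a Python script; the robot and the scene stay as the last script left them, time stands still between calls to the robot, and variables do not carry over. Pictures are saved under pics/ and viewed, at most 10 in all, crops included, and the job is handed in when it is done.

```bash
ls; mkdir -p pics; cat > h.py <<'E'
import numpy as np, cv2
from plant import r
from scipy.spatial.transform import Rotation as R
def cloud(c):
    h,w=c["range_z"].shape
    u,v=np.meshgrid(np.arange(w),np.arange(h))
    return np.stack(cast(c,u.ravel(),v.ravel(),c["range_z"].ravel()),0).reshape(h,w,3)
def slopes(c,u,v):
    x=(np.asarray(u,float)-c["cx"])/c["fx"]; y=(np.asarray(v,float)-c["cy"])/c["fy"]
    a,b=x.copy(),y.copy()
    for _ in range(15):
        k=1+c["k1"]*(a*a+b*b); a,b=x/k,y/k
    return a,b
def cast(c,u,v,z):
    a,b=slopes(c,u,v); P=np.stack([a*z,b*z,z],-1)
    T=np.array(c["pose"]); return P@T[:3,:3].T+T[:3,3]
def save(n,im): cv2.imwrite("pics/"+n+".png",im[...,::-1])
E
python3 - <<'E'
from h import *
for n in("scene","top"):
    c=r.read_camera(n); save(n,c["image"]); np.savez(n+".npz",**c)
    print(n,c["fx"],c["cx"],c["cy"],c["k1"],np.round(c["pose"],3).tolist())
print(r.read_state())
E
```

```text
pics
scene 410.6196596713042 324.21646326529753 198.30726511041019 -0.05377116996371378 [[-0.53, 0.623, -0.575, 1.294], [0.848, 0.381, -0.369, 0.446], [-0.01, -0.683, -0.73, 1.004], [0.0, 0.0, 0.0, 1.0]]
top 479.00538606471974 310.44244097762794 201.4087783602131 0.01838628961789375 [[0.018, -0.991, 0.136, 0.397], [-1.0, -0.02, -0.01, 0.013], [0.012, -0.136, -0.991, 1.77], [0.0, 0.0, 0.0, 1.0]]
{'time_s': 0.1, 'joints': array([ 1.10189107e+00,  3.59398919e-01,  1.51130297e+00, -2.31373193e-05,
        1.27250779e+00, -1.15105025e-01]), 'joint_vel': array([ 1.50292248e-04, -2.03396196e-03, -2.94211094e-03,  6.31831436e-04,
        1.86643119e-03,  1.25072636e-05]), 'joint_efforts': array([-4.42986147e-04, -5.16360998e+01, -2.71404845e+01,  6.74249302e-02,
        2.78475514e-02, -8.50560173e-05]), 'position': array([0.20761746, 0.5622791 , 0.22192202]), 'eef_rot': array([ 1.75975505e-01,  9.84394214e-01, -7.77467430e-04, -2.22161291e-04]), 'force': array([0.07877006, 0.15747084, 0.43464609]), 'moment': array([-0.03574418, -0.03861186,  0.01785491]), 'gripper_force': 0.0, 'width': 0.9975403502464953}
```

View pics/scene.png

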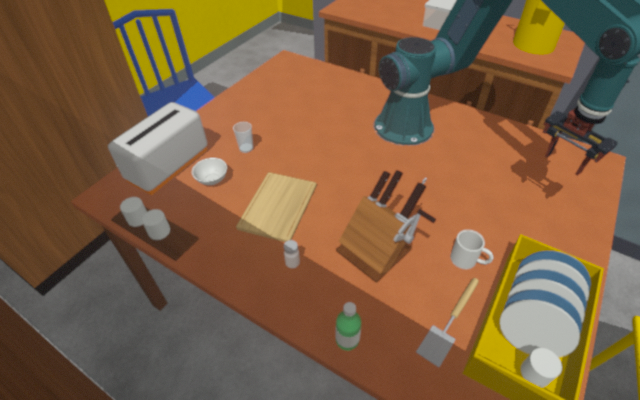

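View pics/top.png

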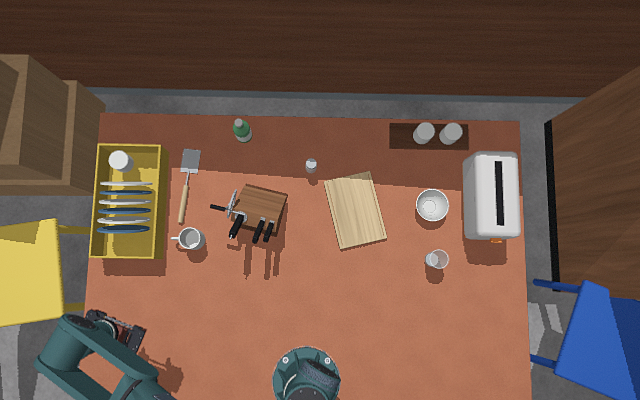

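The scene view shows the steel handle near (413,197), the lever grip near (427,216), the knives near (380,185) and (393,187), and the board near (278,207). The top view shows the grip near (217,207), the steel handle near (235,228), and the board near (355,210).

```bash
python3 - <<'E'
from h import *
C={n:dict(np.load(n+".npz")) for n in("scene","top")}
def blobs(n,roi,f):
    c=C[n]; P=cloud(c); hsv=cv2.cvtColor(c["image"],cv2.COLOR_RGB2HSV)
    m=np.zeros(hsv.shape[:2],np.uint8); x0,y0,x1,y1=roi
    m[y0:y1,x0:x1]=f(hsv,P)[y0:y1,x0:x1]
    k,l,s,ce=cv2.connectedComponentsWithStats(m)
    for i in range(1,k):
        if s[i,4]<12: continue
        Q=P[l==i]; Q=Q[np.isfinite(Q).all(1)]
        mu=np.median(Q,0); d=np.linalg.svd(Q-Q.mean(0))[2][0] if len(Q)<3000 else 0
        print(n,s[i],ce[i].round(1),"med",mu.round(3),"min",Q.min(0).round(3),"max",Q.max(0).round(3),"dir",np.round(d,2))
dark=lambda h,P:((h[...,2]<60)&(P[...,2]>0.12)).astype(np.uint8)
blobs("top",(195,170,300,250),dark); blobs("scene",(350,160,450,250),dark)
# board: contour corners in both at z=.018
for n,roi in(("top",(310,160,400,260)),("scene",(225,165,330,250))):
    c=C[n];hsv=cv2.cvtColor(c["image"],cv2.COLOR_RGB2HSV);P=cloud(c)
    m=np.zeros(hsv.shape[:2],np.uint8);x0,y0,x1,y1=roi
    m[y0:y1,x0:x1]=((hsv[...,0]>=14)&(hsv[...,0]<32)&(hsv[...,2]>100))[y0:y1,x0:x1]
    m=cv2.morphologyEx(m,cv2.MORPH_OPEN,np.ones((3,3),np.uint8))
    q=max(cv2.findContours(m,0,1)[0],key=cv2.contourArea); b=cv2.boxPoints(cv2.minAreaRect(q))
    Z=P[m>0]; print(n,"board z",np.median(Z[:,2]))
    T=c["pose"]; pts=q[:,0]; a,bb=slopes(c,pts[:,0],pts[:,1]); D=np.stack([a,bb,1+0*a],-1)@T[:3,:3].T
    W=T[:3,3]+D*((.018-T[2,3])/D[:,2])[:,None]
    print(cv2.minAreaRect((W[:,:2]*1000).astype(np.float32)))
im=C["scene"]["image"][150:290,330:460]; im2=C["top"]["image"][170:260,190:310]
save("crop",np.hstack([cv2.resize(im,(400,430),interpolation=2),cv2.resize(im2,(400,430),interpolation=2)]))
# block
w=r.read_camera("wrist"); s=r.read_state()
T=np.eye(4);T[:3,:3]=R.from_quat(s["eef_rot"]).as_matrix();T[:3,3]=s["position"]
print("wristcam in tcp",(np.linalg.inv(T)@w["pose"]).round(3).tolist(),w["fx"])
E
```

```text
top [210 204  16   7  56] [217.2 207.3] med [0.585 0.3   0.218] min [0.575 0.274 0.212] max [0.595 0.324 0.229] dir [-0.23 -0.97  0.07]
top [229 214  15  24 174] [236.3 225.4] med [0.529 0.239 0.2  ] min [0.489 0.223 0.143] max [0.571 0.259 0.235] dir [-0.65  0.16  0.74]
top [252 220  13  24 136] [257.9 231.5] med [0.509 0.167 0.201] min [0.471 0.153 0.145] max [0.552 0.184 0.233] dir [-0.67  0.16  0.72]
top [263 222  11  20 108] [267.9 232. ] med [0.509 0.135 0.196] min [0.397 0.013 0.148] max [0.546 0.15  1.77 ] dir [-0.08 -0.07  0.99]
top board z 0.017335848395166442
((612.1171264648438, -168.046875), (259.1955871582031, 179.94082641601562), 14.399144172668457)
scene board z 0.017682588914934683
((618.1658325195312, -167.53289794921875), (271.8169860839844, 185.7101593017578), 14.083845138549805)
wristcam in tcp [[-0.001, -0.968, -0.251, 0.067], [1.0, -0.001, -0.0, -0.0], [0.0, -0.251, 0.968, -0.163], [0.0, 0.0, 0.0, 1.0]] 322.6581949865886
```

View pics/crop.png

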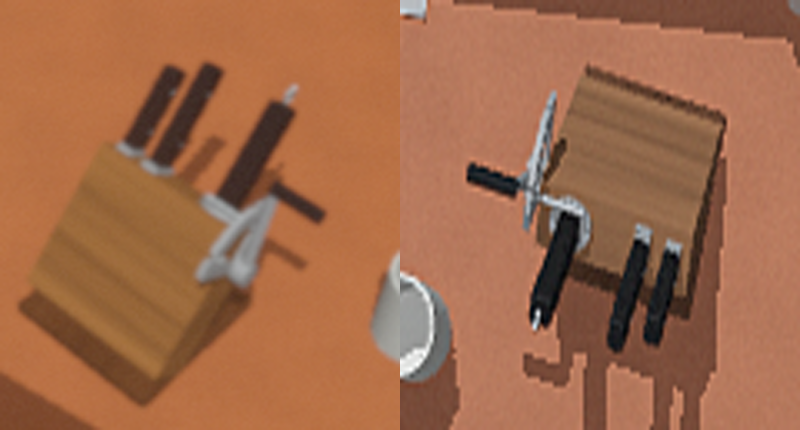

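The crop shows steel (guard, black handle) beside the lever's grip on the left cheek; the lever leans towards the robot over the guard. Block yaw ≈ −13.5°. Now close wrist views from two places.

```bash
cat >> h.py <<'E'
def B(yaw): return R.from_euler('z',yaw).as_matrix()
def quat(x,y,z): return R.from_matrix(np.stack([x,y,z],1)).as_quat()
E
python3 - <<'E'
from h import *
psi=-0.235; b=B(psi); z=np.array([0,0,-1.])
opts=[]
for s in(1,-1):
    x=s*b[:,0]; q=quat(x,np.cross(z,x),z); j=r.solve_ik([0.50,0.24,0.40],q); print(s,j)
s=-1; x=s*b[:,0]; q=quat(x,np.cross(z,x),z)
p=r.read_state()["position"]; r.reach([p[0]+.05,p[1]-.03,.40],r.read_state()["eef_rot"])
ims=[]
for i,P in enumerate([[0.52,0.27,0.40],[0.54,0.19,0.40]]):
    r.reach(P,q); r.dwell(.3); c=r.read_camera("wrist"); np.savez(f"w{i}.npz",**c); ims.append(c["image"])
save("w",cv2.resize(np.hstack(ims),(800,250),interpolation=cv2.INTER_AREA)); print(r.read_state()["time_s"],r.read_state()["position"])
E
```

```text
1 [ 3.22968317e-01  1.82318055e-01  1.32877393e+00 -4.44089210e-16
  1.63050067e+00  2.12876464e+00]
-1 [ 3.22968317e-01  1.82318055e-01  1.32877393e+00 -4.44089210e-16
  1.63050067e+00 -1.01282801e+00]
3.4333 [0.53976904 0.19083177 0.40000036]
```

View pics/w.png

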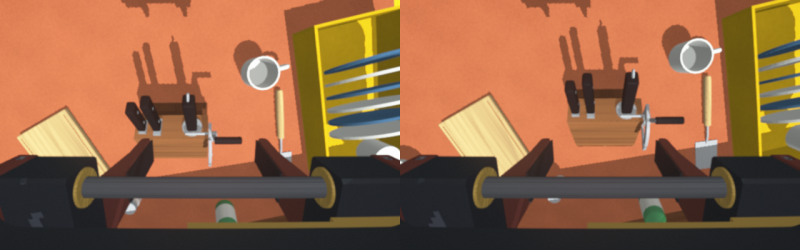

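Both wrist views show the steel handle (full-res ≈ (304,168) / (373,136)) and lever grip (≈ (365,224) / (432,192)), unobstructed. Measure both.

```bash
python3 - <<'E'
from h import *
for i,(sx,g) in enumerate([((304,168),(365,224)),((373,136),(432,192))]):
    c=dict(np.load(f"w{i}.npz")); P=cloud(c); hsv=cv2.cvtColor(c["image"],cv2.COLOR_RGB2HSV)
    m=((hsv[...,2]<75)&(P[...,2]>.12)&(P[...,2]<.3)&(P[...,0]<.7)&(P[...,0]>.4)).astype(np.uint8); m[250:]=0
    k,l,s,ce=cv2.connectedComponentsWithStats(m)
    for t in range(1,k):
        if s[t,4]<80: continue
        Q=P[l==t]; d=np.linalg.svd(Q-Q.mean(0),full_matrices=False)[2][0]; 
        if d[0]>0 : d=-d
        pr=(Q-Q.mean(0))@d
        print(i,s[t],ce[t].round(0),"mean",Q.mean(0).round(4),"med",np.median(Q,0).round(4),"d",d.round(3),"ends",(Q.mean(0)+d*np.percentile(pr,1)).round(4),(Q.mean(0)+d*np.percentile(pr,99)).round(4))
    # wood top face/ block cheek: y extents of wood
    H=hsv; w=((H[...,0]>=8)&(H[...,0]<20)&(P[...,2]>.05)&(P[...,2]<.2)&(P[...,0]>.45)&(P[...,0]<.75)&(P[...,1]>.05)&(P[...,1]<.32)); w[250:]=0
    Q=P[w]; b=B(-.235); L=Q@b; print("wood in block-rot axes p1/p99",np.percentile(L,[1,99],axis=0).round(4).tolist(), len(Q))
    # steel guard & lever arm: bright
    br=((H[...,1]<60)&(H[...,2]>90)&(P[...,2]>.1)&(P[...,2]<.25)&(P[...,0]>.5)&(P[...,0]<.68)&(P[...,1]>.15)&(P[...,1]<.33)); br[250:]=0
    Q=P[br]@b; print("bright",len(Q),np.percentile(Q,[2,50,98],axis=0).round(4).tolist())
    save(f"c{i}",cv2.resize(c["image"][g[1]-110:g[1]+60,g[0]-120:g[0]+70],None,fx=3,fy=3,interpolation=2))
E
python3 -c "
import cv2;a=cv2.imread('pics/c1.png');print(a.shape)"
```

```text
0 [291 152  24  57 993] [304. 180.] mean [0.5239 0.2433 0.2077] med [0.5201 0.243  0.2162] d [-0.693  0.16   0.703] ends [0.5711 0.2325 0.1598] [0.5011 0.2486 0.2308]
0 [ 224  154   33   55 1008] [240. 180.] mean [0.5075 0.1728 0.2033] med [0.5053 0.1735 0.209 ] d [-0.685  0.131  0.717] ends [0.5507 0.1645 0.1581] [0.4843 0.1772 0.2276]
0 [201 165  33  44 793] [217. 186.] mean [0.5094 0.1402 0.192 ] med [0.5082 0.1408 0.1969] d [-0.681  0.117  0.723] ends [0.543  0.1344 0.1564] [0.4901 0.1435 0.2125]
0 [343 220  43  10 373] [364. 224.] mean [0.585  0.2985 0.2202] med [0.585  0.2981 0.2205] d [-0.227 -0.974 -0.003] ends [0.5903 0.3211 0.2202] [0.5798 0.2765 0.2201]
wood in block-rot axes p1/p99 [[0.4521, 0.236, 0.0543], [0.6039, 0.392, 0.1918]] 5438
bright 1036 [[0.4802, 0.2791, 0.1312], [0.5043, 0.3731, 0.1564], [0.5399, 0.4068, 0.191]]
1 [ 354  117   27   64 1186] [366. 149.] mean [0.5261 0.2393 0.2043] med [0.5236 0.2393 0.2097] d [-0.67   0.16   0.725] ends [0.569  0.2291 0.1578] [0.5014 0.2452 0.231 ]
1 [292 118  19  63 926] [301. 148.] mean [0.5084 0.1699 0.2057] med [0.5061 0.1702 0.213 ] d [-0.697  0.157  0.699] ends [0.554  0.1596 0.1599] [0.4852 0.1751 0.229 ]
1 [265 130  22  51 756] [275. 154.] mean [0.5089 0.1383 0.1947] med [0.5074 0.1386 0.2013] d [-0.721  0.148  0.677] ends [0.5463 0.1306 0.1597] [0.4895 0.1422 0.213 ]
1 [409 188  45  10 411] [431. 192.] mean [0.5858 0.2982 0.2202] med [0.5858 0.2983 0.2204] d [-0.232 -0.973 -0.007] ends [0.5913 0.3213 0.2204] [0.5805 0.2758 0.22  ]
wood in block-rot axes p1/p99 [[0.4631, 0.235, 0.0523], [0.607, 0.3931, 0.1915]] 6961
bright 1349 [[0.4836, 0.2796, 0.1322], [0.5074, 0.3933, 0.1613], [0.57, 0.4028, 0.1914]]
(510, 570, 3)
```

View pics/c1.png

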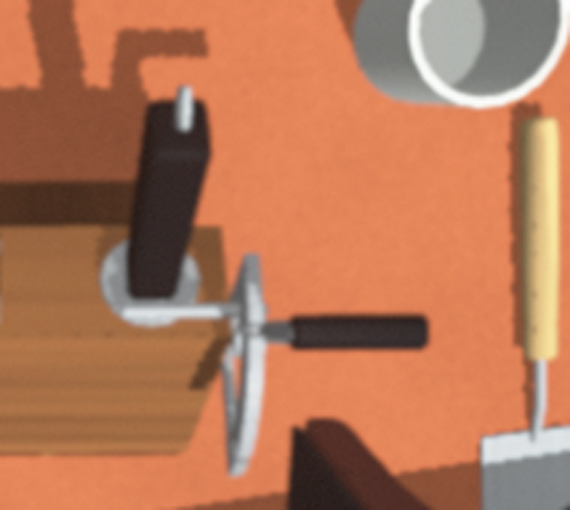

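```bash
python3 - <<'E'
from h import *
b=B(-.233)
up=np.array([-.643,0,.766]); nx=np.array([.766,0,.643])  # block axes: slant axis, face direction
for i in (0,1):
    c=dict(np.load(f"w{i}.npz")); P=cloud(c); hsv=cv2.cvtColor(c["image"],cv2.COLOR_RGB2HSV)
    m=((hsv[...,2]<75)&(P[...,2]>.12)&(P[...,2]<.3)&(P[...,0]<.7)&(P[...,0]>.4)).astype(np.uint8); m[250:]=0
    k,l,s,ce=cv2.connectedComponentsWithStats(m)
    print("cam",(np.array(c["pose"])[:3,3]@b).round(3))
    for t in range(1,k):
        if s[t,4]<80: continue
        L=P[l==t]@b; a=L@up; n=L@nx
        print(i,ce[t].round(0),"y",np.percentile(L[:,1],[1,5,50,95,99]).round(4),"along",np.percentile(a,[1,99]).round(4),"normal",np.percentile(n,[2,5,50,95,98]).round(4))
        if i==0 or 1:
            for lo,hi in((.0,.3),(.3,.6),(.6,.9)):
                q=np.quantile(a,[lo,hi]); S=L[(a>=q[0])&(a<=q[1])]; print("    seg y",np.percentile(S[:,1],[3,97]).round(4),"x,z med",np.median(S[:,[0,2]],0).round(4))
    br=((hsv[...,1]<70)&(hsv[...,2]>90)); br[250:]=0
    L=P@b; q=L@up
    g=br&(L[...,1]>.32)&(L[...,1]<.385)&(P[...,2]>.1)&(P[...,2]<.17)&(P[...,0]>.5)&(P[...,0]<.62)
    G=L[g]; print("guard",len(G),"y",np.percentile(G[:,1],[2,98]).round(4),"along",np.percentile(G@up,[5,50,95]).round(4),"n",np.percentile(G@nx,[2,98]).round(4))
E
```

```text
cam [0.376 0.383 0.563]
0 [304. 180.] y [0.3466 0.3478 0.3582 0.3671 0.3678] along [-0.2006 -0.1007] normal [0.4637 0.4664 0.4839 0.4848 0.485 ]
    seg y [0.3482 0.3672] x,z med [0.4818 0.1793]
    seg y [0.3473 0.3678] x,z med [0.4531 0.2116]
    seg y [0.3469 0.3671] x,z med [0.4342 0.228 ]
0 [240. 180.] y [0.2759 0.277  0.2864 0.2904 0.2906] along [-0.199  -0.1029] normal [0.4632 0.4648 0.4817 0.4851 0.4853]
    seg y [0.2772 0.2906] x,z med [0.48   0.1756]
    seg y [0.2767 0.2905] x,z med [0.455  0.2043]
    seg y [0.2763 0.2903] x,z med [0.4355 0.224 ]
0 [217. 186.] y [0.2452 0.2461 0.2554 0.2584 0.2586] along [-0.2   -0.123] normal [0.4649 0.4658 0.4808 0.4852 0.4854]
    seg y [0.2462 0.2586] x,z med [0.4852 0.1685]
    seg y [0.2463 0.2584] x,z med [0.4649 0.193 ]
    seg y [0.2454 0.2583] x,z med [0.4481 0.2092]
0 [364. 224.] y [0.4029 0.405  0.4253 0.4468 0.4487] along [-0.1568 -0.1505] normal [0.5198 0.52   0.5249 0.5287 0.5291]
    seg y [0.4051 0.4477] x,z med [0.5036 0.2207]
    seg y [0.4039 0.4458] x,z med [0.4999 0.2202]
    seg y [0.404  0.4478] x,z med [0.4979 0.
[... 569 characters left out ...]
.2904] x,z med [0.4563 0.2091]
    seg y [0.2749 0.29  ] x,z med [0.4363 0.2253]
1 [275. 154.] y [0.2436 0.2445 0.2522 0.2584 0.2586] along [-0.2003 -0.123 ] normal [0.4642 0.4659 0.4838 0.4854 0.4857]
    seg y [0.2445 0.2586] x,z med [0.4855 0.1725]
    seg y [0.2445 0.2585] x,z med [0.4649 0.1976]
    seg y [0.2439 0.2583] x,z med [0.4469 0.2104]
1 [431. 192.] y [0.4024 0.4038 0.4256 0.4469 0.4491] along [-0.1576 -0.1512] normal [0.5206 0.5209 0.5257 0.5293 0.5296]
    seg y [0.4024 0.4483] x,z med [0.5043 0.2205]
    seg y [0.4031 0.4478] x,z med [0.5017 0.2208]
    seg y [0.4041 0.4477] x,z med [0.4988 0.2199]
guard 490 y [0.3362 0.3827] along [-0.2142 -0.2091 -0.2008] n [0.4572 0.4939]
```

```bash
cat >> h.py <<'E'
psi=-.233; b=B(psi)
def W(x,y,z): return b@np.array([x,y,z])          # block-aligned -> world
Z0=np.array([0,0,-1.])
def tool(xt,zt):                                   # from block-aligned vectors
    xt=b@np.array(xt,float); zt=b@np.array(zt,float); return quat(xt,np.cross(zt,xt),zt)
PIV=(.526,.122); YG=.430
def grip(th,dz=0):  # TCP for tool-down grasp of the lever grip at angle th
    a=np.deg2rad(-15)+th; return W(PIV[0]+.095*np.sin(a),YG,PIV[1]+.095*np.cos(a)-.019+dz)
UP=np.array([-.643,0,.766]); H=np.array([.4508,.3569,.1973])  # handle grasp point, block-aligned
def steel(d,H=H,tilt=40):  # TCP pos,quat; d along axis beyond grasp
    t=np.deg2rad(tilt); zt=np.array([np.sin(t),0,-np.cos(t)]); xt=np.array([-np.cos(t),0,-np.sin(t)])
    return b@(H+UP*d+zt*.019), tool(xt,zt)
E
python3 - <<'E'
from h import *
for s in(1,-1):
    q=tool([0,s,0],Z0)
    for th,dz in((0,.12),(0,0),(.96,0)): 
        j=r.solve_ik(grip(th,dz),q); print("lever",s,None if j is None else np.round(j,2))
for tl in(40,25,10,0):
  for d in(.06,0,.08,.16,.2):
    p,q=steel(d,tilt=tl); j=r.solve_ik(p,q); print(tl,d,p.round(3),None if j is None else np.round(j,2))
q=tool([-1,0,0],Z0)
for p in([.612,-.168,.286],[.45,.1,.5],[.5,.1,.5],[.45,.2,.45]): 
    j=r.solve_ik(p,q);print(p,None if j is None else np.round(j,2))
E
```

```text
lever 1 [ 0.37  0.39  1.24 -0.    1.51  0.6 ]
lever 1 [ 0.37  0.47  1.4  -0.    1.27  0.6 ]
lever 1 [ 0.3   0.58  1.25 -0.    1.31  0.54]
lever -1 [ 0.37  0.39  1.24 -0.    1.51 -2.54]
lever -1 [ 0.37  0.47  1.4  -0.    1.27 -2.54]
lever -1 [ 0.3   0.58  1.25 -0.    1.31 -2.6 ]
40 0.06 [0.495 0.249 0.229] [ 0.7   0.18  2.02 -0.92  0.7   0.02]
40 0 [0.533 0.24  0.183] None
40 0.08 [0.483 0.252 0.244] [ 0.73  0.15  2.01 -0.89  0.75 -0.01]
40 0.16 [0.433 0.264 0.305] [ 0.84  0.03  1.96 -0.78  0.94 -0.09]
40 0.2 [0.408 0.27  0.336] [ 0.9  -0.02  1.93 -0.74  1.04 -0.11]
25 0.06 [0.491 0.25  0.226] [ 0.55  0.17  1.88 -0.42  0.82 -0.54]
25 0 [0.529 0.241 0.18 ] [ 0.49  0.26  1.89 -0.45  0.71 -0.54]
25 0.08 [0.479 0.253 0.241] [ 0.57  0.14  1.87 -0.41  0.87 -0.54]
25 0.16 [0.429 0.265 0.303] [ 0.67  0.03  1.83 -0.39  1.04 -0.51]
25 0.2 [0.404 0.271 0.333] [ 0.72 -0.02  1.8  -0.39  1.13 -0.49]
10 0.06 [0.487 0.251 0.225] [ 0.42  0.22  1.73 -0.12  1.06 -0.86]
10 0 [0.524 0.242 0.179] [ 0.38  0.31  1.73 -0.12  0.97 -0.9 ]
10 0.08 [0.474 0.254 0.24 ] [ 0.44  0.19  1.72 -0.12  1.09 -0.85]
10 0.16 [0.424 0.266 0.301] [ 0.51  0.08  1.7  -0.12  1.24 -0.79]
10 0.2 [0.399 0.272 0.332] [ 0.55  0.03  1.67 -0.13  1.31 -0.76]
0 0.06 [0.483 0.252 0.224] [ 0.35  0.28  1.63 -0.    1.24 -0.98]
0 0 [0.521 0.243 0.178] [ 0.32  0.37  1.62 -0.    1.16 -1.02]
0 0.08 [0.471 0.255 0.24 ] [ 0.37  0.25  1.63 -0.    1.26 -0.97]
0 0.16 [0.421 0.267 0.301] [ 0.43  0.14  1.61 -0.    1.39 -0.91]
0 0.2 [0.396 0.273 0.331] [ 0.46  0.1   1.59 -0.    1.45 -0.88]
[0.612, -0.168, 0.286] [-0.38  0.36  1.35 -0.    1.43 -1.71]
[0.45, 0.1, 0.5] [ 0.07  0.01  1.3  -0.    1.83 -1.27]
[0.5, 0.1, 0.5] [ 0.06  0.09  1.21 -0.    1.84 -1.28]
[0.45, 0.2, 0.45] [ 0.28  0.07  1.35 -0.    1.72 -1.06]
```

```bash
python3 - <<'E'
from h import *
q=tool([0,1,0],Z0)
r.reach(grip(0,.12),q); r.command_gripper(0.6)
r.move_linear(grip(0),max_speed=.12)
r.command_gripper(0,squeeze=12); s=r.read_state(); print("width mm",s["width"]*88,s["gripper_force"],s["force"].round(1))
for th in np.linspace(0,.96,7)[1:]:
    r.move_linear(grip(th),max_speed=.1); s=r.read_state(); print(round(th,2),(s["force"]@b).round(1),((s["position"]@b)-(grip(th)@b)).round(4))
r.command_gripper(0.6); r.move_linear(grip(.96,.14),max_speed=.2)
v=tool([-1,0,0],Z0); r.reach([0.54,0.22,0.40],v); r.dwell(.2)
c=r.read_camera("wrist"); np.savez("w2.npz",**c); 
P=cloud(c); hsv=cv2.cvtColor(c["image"],cv2.COLOR_RGB2HSV)
m=((hsv[...,2]<75)&(P[...,2]>.12)&(P[...,2]<.3)&(P[...,0]<.75)&(P[...,0]>.4)&(P[...,1]>.2)).astype(np.uint8); m[250:]=0
k,l,st,ce=cv2.connectedComponentsWithStats(m)
for t in range(1,k):
    if st[t,4]>80: L=P[l==t]@b; print(ce[t].round(),"med",np.median(L,0).round(4),np.percentile(L,[1,99],axis=0).round(4).tolist())
print(r.read_state()["time_s"])
save("w2",c["image"][60:320,250:560])
E
```

```text
width mm 13.360464780739925 11.998986303806305 [-0.2 -0.3  0.1]
0.16 [-0.2 -1.3  1.7] [0.0006 0.     0.0004]
0.32 [ 1.4 -0.6  2. ] [0.0009 0.     0.0001]
0.48 [ 1.5 -0.2 -0.1] [ 0.0007 -0.     -0.0003]
0.64 [ 1.6  0.3 -2.2] [ 0.0004 -0.     -0.0006]
0.8 [ 1.   1.4 -2.5] [ 0.0003  0.     -0.0006]
0.96 [ 1.5  1.6 -3. ] [ 0.0005  0.0001 -0.0005]
[342. 154.] med [0.4525 0.3555 0.2129] [[0.4203, 0.346, 0.1572], [0.4999, 0.3661, 0.2324]]
12.6
```

View pics/w2.png

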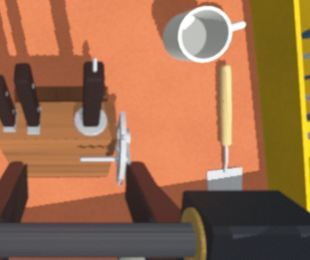

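The view shows the pin moved clear of the guard; the lever's grip is hidden behind the finger (≈ (150,190) in the crop). One shifted look to verify the angle.

```bash
python3 - <<'E'
from h import *
v=tool([-1,0,0],Z0); r.reach([0.63,0.24,0.40],v); r.dwell(.2)
c=r.read_camera("wrist"); np.savez("w3.npz",**c); sc=r.read_camera("scene"); tp=r.read_camera("top")
for n,c in(("w",c),("scene",sc),("top",tp)):
    P=cloud(c); L=P@b; hsv=cv2.cvtColor(c["image"],cv2.COLOR_RGB2HSV)
    m=((hsv[...,2]<75)&(P[...,2]>.15)&(P[...,2]<.25)&(L[...,1]>.40)&(L[...,1]<.46)&(L[...,0]>.45)&(L[...,0]<.66)).astype(np.uint8)
    k,l,st,ce=cv2.connectedComponentsWithStats(m)
    for t in range(1,k):
        if st[t,4]>15: Q=L[l==t]; print(n,st[t,4],ce[t].round(),"med",np.median(Q,0).round(4),np.percentile(Q,[2,98],axis=0).round(4).tolist())
print("expected",(grip(.96)@b+[0,0,.019]).round(4),r.read_state()["time_s"])
E
```

```text
w 320 [367. 196.] med [0.5867 0.426  0.1998] [[0.5831, 0.4048, 0.1973], [0.5916, 0.4488, 0.2017]]
scene 72 [404. 240.] med [0.5922 0.4315 0.1974] [[0.5869, 0.4081, 0.1921], [0.596, 0.4503, 0.2021]]
expected [0.5871 0.43   0.1948] 13.4083
```

Lever at ≈0.96 rad as wanted. Now the steel.

```bash
python3 - <<'E'
from h import *
p,q=steel(.2,tilt=25); r.reach(p,q); r.command_gripper(0.5)
p,q=steel(0,tilt=25)
print("hit",r.move_linear(p,max_speed=.12,force_limit=12)); s=r.read_state(); print((s["position"]-p).round(4),s["force"].round(1))
r.command_gripper(0,squeeze=55); s=r.read_state(); print("w",s["width"]*88,s["gripper_force"],(s["force"]@b).round(1))
for d in(.01,.05,.1,.165):
    print(d,r.move_linear(steel(d,tilt=25)[0],max_speed=.08,force_limit=25)); s=r.read_state(); print((s["force"]@b).round(1),s["width"]*88)
print(s["time_s"])
sc=r.read_camera("scene"); save("s2",cv2.resize(sc["image"][60:290,300:520],None,fx=2.5,fy=2.5))
E
```

```text
hit False
[0.     0.0003 0.0006] [ 0.7  1.1 -0.6]
w 21.710342110341568 54.98247563838959 [-2.4  1.7  3. ]
0.01 False
[-0.4  0.1 -0.7] 21.816656833306247
0.05 False
[ 0.7  0.5 -0.5] 21.986379533694915
0.1 False
[ 0.3 -1.   0.1] 21.756835643491407
0.165 False
[ 0.1 -0.4 -2.9] 21.71301734217912
19.7167
```

View pics/s2.png

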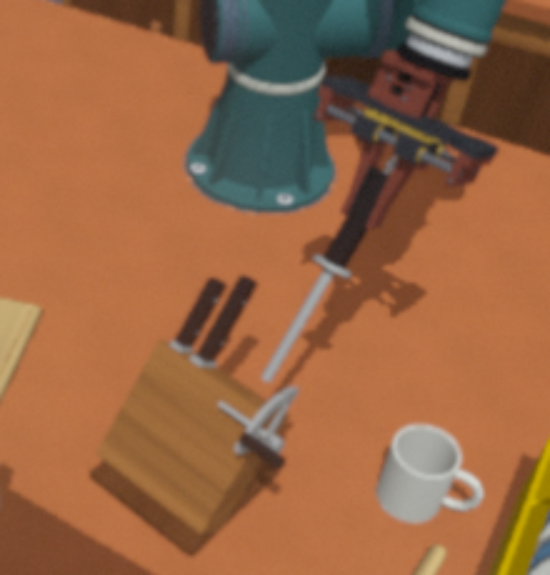

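The steel is fully out and the tip is clear of the block. The lever still stands open. Next: upright, then over the board.

```bash
cat >> h.py <<'E'
def up(P,tilt=-15,yaw=psi):  # grasp point world P -> TCP pose
    t=np.deg2rad(tilt); bb=B(yaw); zt=bb@[np.sin(t),0,-np.cos(t)]; xt=bb@[-np.cos(t),0,-np.sin(t)]
    return np.array(P)+zt*.019, quat(xt,np.cross(zt,xt),zt)
BC=np.array([.613,-.168])
E
python3 - <<'E'
from h import *
wp=[up(W(.40,.357,.50)),up([.50,-.02,.51],yaw=-.3),up([*BC,.50],yaw=-.3),up([*BC,.33],yaw=-.3)]
for p,q in wp: print(p.round(3),np.round(r.solve_ik(p,q),2))
r.move_linear(steel(.19,tilt=25)[0])
for p,q in wp[:3]: r.reach(p,q)
r.move_linear(wp[3][0],max_speed=.12); r.dwell(.5)
s=r.read_state(); print(s["time_s"],s["position"],s["width"]*88)
for n in("scene","top"):
    c=r.read_camera(n); np.savez(n+"2.npz",**c)
    save(n+"2",c["image"])
E
```

```text
[0.467 0.256 0.482] [ 0.28  0.26  1.07  0.14  2.03 -1.01]
[ 0.495 -0.019  0.492] [-0.2   0.23  1.09  0.03  2.08 -1.46]
[ 0.608 -0.167  0.482] [-0.37  0.48  0.75 -0.02  2.18 -1.65]
[ 0.608 -0.167  0.312] [-0.37  0.5   1.09 -0.02  1.81 -1.64]
24.8833 [ 0.60831937 -0.16653885  0.31163693] 22.00528577513432
```

View pics/scene2.png

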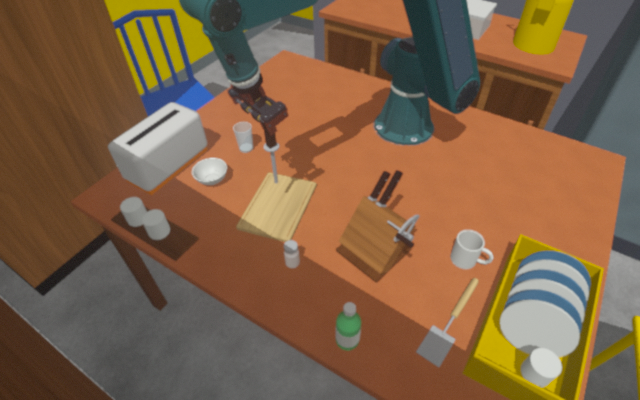

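The scene view shows the steel hanging over the board with guard near (271,148) and tip near (275,183); everything else stands in place. Measure its tilt.

```bash
python3 - <<'E'
from h import *
for n in("scene","wrist"):
    c=r.read_camera(n); P=cloud(c)
    m=(np.hypot(P[...,0]-BC[0],P[...,1]-BC[1])<.06)&(P[...,2]>.07)&(P[...,2]<.25)&(c["range_z"]>0)
    Q=P[m]; print(n,len(Q))
    if len(Q)<30: continue
    for _ in range(3):
        fx=np.polyfit(Q[:,2],Q[:,0],1);fy=np.polyfit(Q[:,2],Q[:,1],1)
        e=np.hypot(Q[:,0]-np.polyval(fx,Q[:,2]),Q[:,1]-np.polyval(fy,Q[:,2])); Q=Q[e<max(.009,2*np.median(e))]
    print(len(Q),"tilt deg x,y",np.rad2deg([fx[0],fy[0]]).round(2),"tip xy",[np.polyval(f,Q[:,2].min()).round(3) for f in(fx,fy)],"z",np.percentile(Q[:,2],[1,99]).round(3))
print(r.read_state()["time_s"])
E
```

```text
scene 125
125 tilt deg x,y [-0.12 -0.02] tip xy [np.float64(0.615), np.float64(-0.164)] z [0.118 0.239]
wrist 0
25.0833
```

```bash
python3 -c "
from h import *
r.dwell(.5); s=r.read_state(); print(abs(s['joint_vel']).max(),s['width']*88,s['time_s']); print(r.close_job())"
```

```text
0.0017543365071255583 22.002169062420197 25.5833
the job is handed in; nothing more can be done
None
```

I handed the job in at 25.6 s: the lever is in the open notch (measured at about 0.96 rad), and the steel is held still and upright (tilt about 0.1°), its tip roughly 9 to 10 cm above the middle of the board.

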